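# Fetch the padlock from behind the mug and torch

## Task

The padlock lies at the back of the plywood rack, behind the mug and the standing torch: first move the mug and the torch onto the black rubber mat, standing upright side by side, and only then fetch the padlock and lay it flat in the steel tray. When it lies there, put the mug and the torch back in the rack, each upright on the very spot where it stood at the start. Set the mug down gently, knock nothing over, and leave the flat tin, the glass jar and the feed scoop where they are.

Things in the scene. Friction and masses are not known exactly. Their poses are not given: they have to be found in the camera images.
- mug: White ceramic mug standing upright: outer diameter 64 mm, straight-sided, 100 mm high, wall 4 mm, one handle on its +y side that reaches 68 mm from the axis (roughly towards the robot at the start). Origin: centre of its underside; z up. Grip it across the outside, along its x axis, about 74 mm up. About 0.26 kg. It may face any way when put down.
- torch: Black torch standing on its lens, round: head 42 mm diameter for the lowest 28 mm, narrowing to a 32 mm diameter barrel from 42 mm up to the top at 120 mm. Origin: centre of its underside; z up. About 0.16 kg.
- padlock: Stainless steel padlock lying flat: body 45 mm (x) by 50 mm (y) by 25 mm thick; a 40 mm wide round-bar shackle stands out from the body towards +x, to 53 mm from the origin. Origin: centre of the underside of the body (without shackle); z up. Grip it across the body, along its y axis. About 0.28 kg.
- rack: Fixed plywood rack, 240 mm (x) by 280 mm (y), open in front (-x). Origin: centre of its underside, on the counter. Above the counter: floor 10 mm, back board (12 mm thick, far +x edge) 55 mm, 10 mm thick side rims 30 mm. Mug and torch stand left and right of its middle, either way round, about 120 mm apart; the padlock between and behind them, shackle to the back.
- mat: Fixed black ribbed rubber mat, 220 mm (x) by 120 mm (y), 6 mm thick; left or right of the rack. Origin: centre of its underside, on the counter.
- tray: Fixed shallow stainless steel tray, outside 130 mm (x) by 110 mm (y), walls 5 mm, 20 mm high, inner floor 5 mm above the counter; on the other side of the rack from the mat. Origin: centre of its underside, on the counter.
- tin: Bystander: flat round steel tin, 53 mm diameter, 23 mm high, in the front of the rack. Origin: centre of its underside.
- jar: Bystander: closed glass jar with steel lid, 68 mm diameter, 110 mm high, standing behind and left of the rack. Origin: centre of its underside.
- scoop: Bystander: green plastic feed scoop, 235 mm long, 100 mm wide, 65 mm high, lying behind and right of the rack, handle towards its -x. Origin: underside, near the handle end of its pan.
Not all that is in view belongs to the job. Leave any blue or purple look-alike of the mug alone. What is shaped like the padlock but green is not meant.

How it is judged (in metres and radians):
On the way, in this order (a step that is already met when the one before it is completed fails the run):
1. mug and torch both stand released on the mat, the padlock still lies where it was (within 20 mm) (x of mug in the frame of mat between -0.11 and 0.11 m and y of mug in the frame of mat between -0.06 and 0.06 m and z of mug in the frame of mat between 0.002 and 0.01 m and angle between each of mug, torch's own z axis and vertical below 0.1 rad and linear speed of each of mug, torch below 0.02 m/s and contact force between the fingers and mug below 0.1 N and x of torch in the frame of mat between -0.11 and 0.11 m and y of torch in the frame of mat between -0.06 and 0.06 m and z of torch in the frame of mat between 0.002 and 0.01 m and contact force between the fingers and torch below 0.1 N and distance of padlock from where it was at the start of the episode below 0.02 m), for 0.2 s.
2. the padlock lies flat and released in the tray while mug and torch still stand on the mat (x of padlock in the frame of tray between -0.042 and 0.042 m and y of padlock in the frame of tray between -0.032 and 0.032 m and z of padlock in the frame of tray between 0.002 and 0.01 m and angle between each of padlock, mug, torch's own z axis and vertical below 0.1 rad and linear speed of each of padlock, mug, torch below 0.02 m/s and contact force between the fingers and padlock below 0.1 N and x of mug in the frame of mat between -0.11 and 0.11 m and y of mug in the frame of mat between -0.06 and 0.06 m and z of mug in the frame of mat between 0.002 and 0.01 m and contact force between the fingers and mug below 0.1 N and x of torch in the frame of mat between -0.11 and 0.11 m and y of torch in the frame of mat between -0.06 and 0.06 m and z of torch in the frame of mat between 0.002 and 0.01 m and contact force between the fingers and torch below 0.1 N), for 0.2 s.
At the end, for the whole second after the job is handed in: Mug and torch stand upright in the rack, each within 15 mm of where it stood at the start (the mug's handle may face any way), and the padlock lies flat on the floor of the steel tray; all released and at rest (distance of each of mug, torch from where it was at the start of the episode below 0.015 m and angle between each of mug, torch, padlock's own z axis and vertical below 0.1 rad and linear speed of each of mug, torch, padlock below 0.02 m/s and contact force between the fingers and mug below 0.1 N and contact force between the fingers and torch below 0.1 N and x of padlock in the frame of tray between -0.042 and 0.042 m and y of padlock in the frame of tray between -0.032 and 0.032 m and z of padlock in the frame of tray between 0.002 and 0.01 m and contact force between the fingers and padlock below 0.1 N); the robot touches nothing.
It fails at once if the mug or the torch is tipped over (more than about 40 degrees) (angle between any of mug, torch's own z axis and vertical above 0.7 rad).
It fails at once if the mug is banged down on mat or rack (over 60 N) (contact force between mug and mat above 60 N or contact force between mug and rack above 60 N).
It fails at once if tin, jar or scoop is moved by more than 20 mm (distance of any of tin, jar, scoop from where it was at the start of the episode above 0.02 m).
It also fails if it takes over 120 s, if anything falls off the work surface, if the arm or the gripper's body presses on something with over 40 N, if the wrist force passes 120 N, or if a joint passes its speed limit or range.

## Robot

A 6-joint arm with a two-finger parallel gripper is mounted at the origin on the work surface. World frame = base frame: x ahead of the robot, y to its left, z up, the work surface at z = 0. Lengths are in mm, angles in rad, forces in N, time in s.
With the tool pointing down it reaches from about 300 to 750 mm from the base axis. Payload 8.5 kg.
Tool frame: the origin (TCP) lies midway between the tips of the shut fingers; the grasp point (between the pads) lies 19 mm behind it; z points along the fingers, y is the line along which they close (so a half turn about z gives the same grasp; the last joint's range is limited). The gripper opens to 88 mm and grips with 3 to 60 N. Pads are 18 mm wide; open, the fingers measure 123 mm over their backs; the gripper's body (75 mm by 187 mm) begins 45 mm behind the grasp point.
Start: joints at [-1.49, 0.381, 1.297, -0, 1.464, -0.215], TCP at [160.322, -526.096, 238.748] pointing down, gripper open.
Joint ranges: [-3.11, 3.11], [-0.89, 2.33], [0.22, 2.48], [-1.42, 4.56], [0.17, 2.85], [-2.88, 2.88]. Speed limits (rad/s): [2.39, 2.39, 3.14, 3.14, 3.14, 3.14].

## Interface

Orientations are given as [roll, pitch, yaw] about the fixed x, y, z axes, in that order (R = Rz(yaw) Ry(pitch) Rx(roll)).
In Python, from rig import r gives the robot as it stands. Calls block until the motion is done:
- r.goto(position, orientation): joint-space move of the TCP to a pose.
- r.servo_line(position, rot=None, v=150, contact_N=None): straight line of the TCP; rot=None keeps the orientation; v is the mean speed in mm/s. With contact_N (N) it stops when the force on the tool has changed by that much, and returns True; else False.
- r.movej(angles): joint-space move.
- r.command_gripper(opening): finger opening in mm; the grip force is fixed at half the most; returns when the fingers have stopped.
- r.pause(seconds).
- r.inverse_kinematics(position, orientation): joint angles nearest the present ones, or None.
- r.observe(): the state.
- r.grab_frame(name): name is "scene" or "top"; returns the picture (384x512x3 uint8, blue, green, red); there is no depth.
- r.camera_params(name): a dict with "fx", "fy", "cx", "cy" (pixels), "dist_coeffs" ([k1, k2, p1, p2, k3] as OpenCV has them; the pictures are not rectified), "world_to_cam" (4x4, takes a point from world to camera coordinates). Camera axes: x right, y down, z forward; pixel columns grow to the right and rows downward; lengths in mm; the calibration is good to about 2 mm. A picture is of the moment at which its call begins. camera_params takes no time and is no camera call.
A pose or a line that the arm cannot do raises r.MotionError and nothing moves.
- r.close_job(): hands the job in; it is judged then, once.
The state is a dict: "t": time; "joint_positions": joint angles; "qvel": joint speeds; "joint_efforts": joint torques, N m; "tool_pos": TCP position; "eef_rot": TCP orientation; "wrist_force": force on the tool from outside, world axes, zero at the start; "ft_torque": the same for the moment, N m; "finger_gap": finger opening in mm; "grip_force": force on a finger pad.
Only numpy, scipy, OpenCV 4.12 (cv2) and the standard library are available. Lean on these libraries where they do the work, as an engineer would, in place of code of your own. Each camera call takes 0.05 s, during which the arm holds its last target. There are 200 camera calls.

## Working session

There is one attempt and no reset: what is moved stays moved. The work goes in short steps, each a Python script; the robot and the scene stay as the last script left them, time stands still between calls to the robot, and variables do not carry over. Pictures are saved under pics/ and viewed, at most 14 in all, crops included, and the job is handed in when it is done.

```bash
ls; mkdir -p pics
python3 - <<'E'
from rig import r
import cv2,numpy as np
for n in("scene","top"):
    im=r.grab_frame(n); cv2.imwrite(f"pics/{n}0.png",im)
    p=r.camera_params(n); print(n,{k:(np.round(v,4).tolist()) for k,v in p.items()})
print(r.observe())
E
```

```text
pics
scene {'fx': 375.2678, 'fy': 375.2678, 'cx': 253.8037, 'cy': 194.3218, 'dist_coeffs': [-0.0872, 0.0, 0.0, 0.0, 0.0], 'world_to_cam': [[-0.1472, 0.9891, 0.0088, 58.2573], [0.5655, 0.0914, -0.8197, -249.1032], [-0.8115, -0.1157, -0.5728, 1524.1768], [0.0, 0.0, 0.0, 1.0]]}
top {'fx': 451.3737, 'fy': 451.3737, 'cx': 252.6519, 'cy': 183.0319, 'dist_coeffs': [0.0045, 0.0, 0.0, 0.0, 0.0], 'world_to_cam': [[-0.0179, -0.9998, 0.0123, 31.3428], [-0.9856, 0.0156, -0.1686, 499.976], [0.1684, -0.0152, -0.9856, 1274.4006], [0.0, 0.0, 0.0, 1.0]]}
{'t': 0.1, 'joint_positions': array([-1.49027614e+00,  3.81139804e-01,  1.29809377e+00, -4.07529596e-05,
        1.46361539e+00, -2.15298224e-01]), 'qvel': array([ 0.00099542, -0.00017599, -0.00112412,  0.00035381,  0.00232824,
        0.0001353 ]), 'joint_efforts': array([ 3.08020950e-03, -4.38652468e+01, -2.24916065e+01,  7.14265974e-02,
        3.41964886e-02, -7.65561549e-05]), 'tool_pos': array([ 160.30730369, -525.87780993,  238.22427191]), 'eef_rot': array([-3.14035669e+00, -2.28818034e-04,  2.95822659e-01]), 'wrist_force': array([-0.67566781, -0.28492832,  0.4357679 ]), 'ft_torque': array([ 0.04391491, -0.04563451, -0.02263214]), 'grip_force': 0.0, 'finger_gap': 88.03133083764901}
```

View pics/scene0.png

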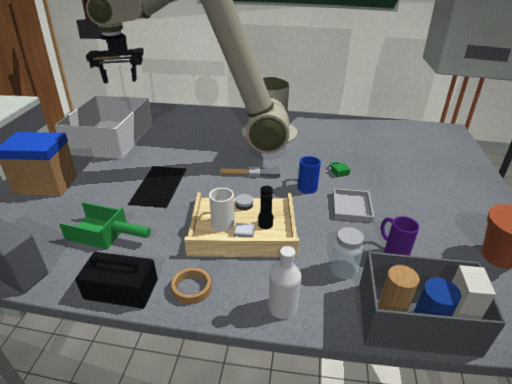

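View pics/top0.png

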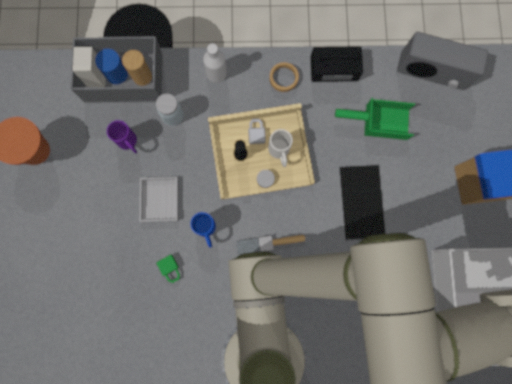

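The scene view looks from behind the rack towards the robot. The top view has x up and y left. In the top view:

| Thing | Pixel |
|---|---|
| mug | (281,143), handle down |
| torch | (240,150) |
| padlock | (257,131) |
| tin | (265,178) |
| mat | (362,202) |
| tray | (160,199) |
| blue mug (decoy) | (203,225) |

Next I'll crop in closer.

Run:
```python
import cv2
t=cv2.imread("pics/top0.png"); s=cv2.imread("pics/scene0.png")
cv2.imwrite("pics/tc.png",cv2.resize(t[95:210,200:320],None,fx=5,fy=5,interpolation=cv2.INTER_CUBIC))
cv2.imwrite("pics/sc.png",cv2.resize(s[160:260,180:305],None,fx=6,fy=6,interpolation=cv2.INTER_CUBIC))
```

```text
(no output)
```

View pics/tc.png

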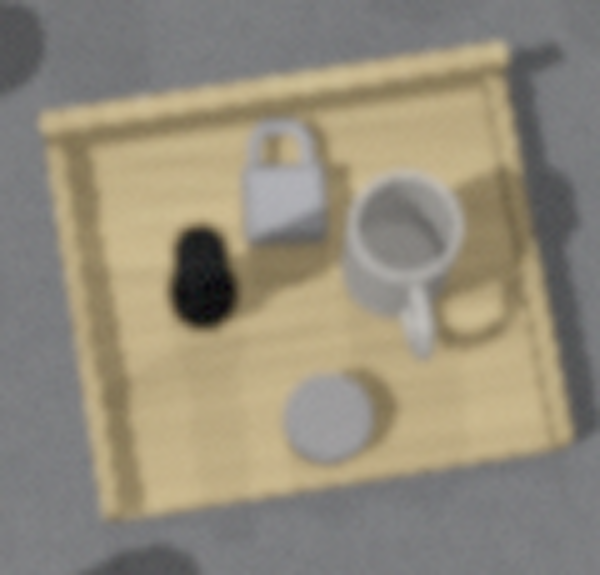

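View pics/sc.png

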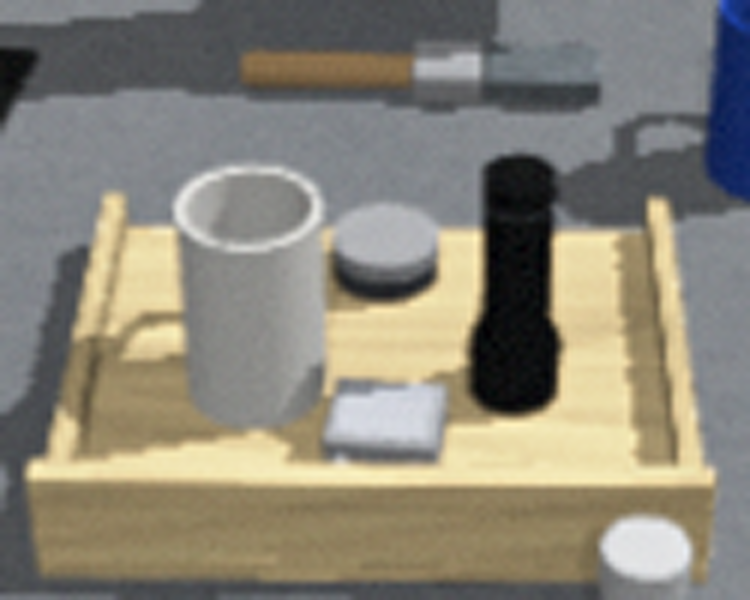

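Crop readings, mapped to full-image pixels:

| Feature | Top | Scene |
|---|---|---|
| mug rim centre | (281.2,140.6) | (221.5,194.5) |
| torch top | (240.0,144.5) | (266.7,188.7) |

The padlock's shackle points to the back board, and the mug's handle points towards the robot. Next I'll measure these with masks and two-view triangulation.

```bash
cat > h.py <<'E'
import cv2,numpy as np
from rig import r
P={n:r.camera_params(n) for n in("scene","top")}
for p in P.values():
    p["K"]=np.array([[p["fx"],0,p["cx"]],[0,p["fy"],p["cy"]],[0,0,1]]); p["d"]=np.array(p["dist_coeffs"]); p["T"]=np.array(p["world_to_cam"])
def und(n,uv): return cv2.undistortPoints(np.float64(uv).reshape(-1,1,2),P[n]["K"],P[n]["d"]).reshape(-1,2)
def ray(n,uv):
    R,t=P[n]["T"][:3,:3],P[n]["T"][:3,3]; return -R.T@t,np.c_[und(n,uv),np.ones(len(und(n,uv)))]@R
def onz(n,uv,z):
    o,d=ray(n,uv); return o+d*((z-o[2])/d[:,2])[:,None]
def tri(a,b): # scene px, top px -> xyz
    X=cv2.triangulatePoints(P["scene"]["T"][:3],P["top"]["T"][:3],und("scene",a).T,und("top",b).T); return (X[:3]/X[3]).T
def proj(n,X): 
    return cv2.projectPoints(np.float64(X).reshape(-1,3),P[n]["T"][:3,:3],P[n]["T"][:3,3],P[n]["K"],P[n]["d"])[0].reshape(-1,2)
def blob(m,near):
    c=[x for x in cv2.findContours(m.astype(np.uint8),cv2.RETR_EXTERNAL,cv2.CHAIN_APPROX_NONE)[0] if cv2.contourArea(x)>20]
    return max(c,key=lambda x:cv2.pointPolygonTest(x,near,True))
def quad(c): # four corners by the largest inscribed hull polygon
    h=cv2.convexHull(c); 
    for e in np.arange(1,15,.5):
        q=cv2.approxPolyDP(h,e,True)
        if len(q)<=4: return q.reshape(-1,2).astype(float)
E
python3 - <<'E'
from h import *
np.set_printoptions(precision=1,suppress=True)
T=cv2.imread("pics/top0.png"); S=cv2.imread("pics/scene0.png")
def hsv(i): return cv2.split(cv2.cvtColor(i,cv2.COLOR_BGR2HSV))
(th,ts,tv),(sh,ss,sv)=hsv(T),hsv(S)
print("mug rim",tri([[221.5,194.5]],[[281.2,140.6]]),"torch top",tri([[266.7,188.7]],[[240,144.5]]))
wt=(th>12)&(th<32)&(ts>60)&(tv>90); ws=(sh>12)&(sh<32)&(ss>60)
c=blob(wt,(262,165)); q=quad(c); print("rack top px",q.tolist()); 
# back board's upper rear corners: crop readings as check
print("rack back upper corners", tri([[180+28/6,160+465/6],[180+713/6,160+470/6]],[[200+505/5,95+42/5],[200+40/5,95+115/5]]))
for name,im,n,near in(("T",tv,"top",(362,202)),("S",sv,"scene",(158,187))):
    c=blob(im<45,near); q=quad(c); w=onz(n,q,6); print("mat",n,q.tolist(),"\n",w[:,:2],w.mean(0))
for n,sat,v,near in(("top",ts,tv,(160,199)),("scene",ss,sv,(352,205))):
    c=blob((v>125)&(sat<60),near); q=quad(c); w=onz(n,q,20); print("tray",n,q.tolist(),"\n",w[:,:2],w.mean(0))
c=blob(tv<45,(240,150)); print("torch top bbox",cv2.boundingRect(c)); m=np.zeros_like(tv);
for y in range(136,164,2):
    x=c[:,0][abs(c[:,0,1]-y)<1][:,0]; print(y,x.min() if len(x) else 0,x.max() if len(x) else 0,end="; ")
c=blob(sv<45,(266,205)); print("\ntorch scene bbox",cv2.boundingRect(c))
print("padlock corners z35 top",onz("top",[[250,128.4],[265,128],[265,138],[250,143]],35)[:,:2],"\nscene",onz("scene",[[180+340/6,160+380/6],[180+445/6,160+385/6],[180+440/6,160+432/6],[180+325/6,160+428/6]],35)[:,:2])
print("shackle tip top",onz("top",[[200+283/5,95+120/5]],28))
print("tin",onz("top",[[265.6,178.6]],33),"blue",onz("top",[[203,225]],100), "handle tip",onz("top",[[284.3,165]],70))
E
```

```text
mug rim [[608.4 -56.4 109.3]] torch top [[593.6  59.4 130. ]]
rack top px [[300.0, 105.0], [313.0, 183.0], [222.0, 198.0], [209.0, 118.0]]
rack back upper corners [[ 734.  -122.3   61.3]
 [ 693.4  152.7   61.2]]
mat top [[376.0, 166.0], [384.0, 233.0], [346.0, 238.0], [341.0, 169.0]] 
 [[ 553.  -352. ]
 [ 350.9 -362.7]
 [ 338.1 -249.5]
 [ 545.4 -245.4]] [ 446.9 -302.4    6. ]
mat scene [[185.0, 169.0], [165.0, 207.0], [129.0, 204.0], [152.0, 167.0]] 
 [[ 336.2 -246.3]
 [ 554.1 -240.8]
 [ 557.3 -352.7]
 [ 341.2 -363.3]] [ 447.2 -300.8    6. ]Traceback (most recent call last):
  File "<stdin>", line 14, in <module>
  File "h.py", line 10, in onz
    o,d=ray(n,uv); return o+d*((z-o[2])/d[:,2])[:,None]
        ~~~^^^^^^
  File "h.py", line 8, in ray
    R,t=P[n]["T"][:3,:3],P[n]["T"][:3,3]; return -R.T@t,np.c_[und(n,uv),np.ones(len(und(n,uv)))]@R
                                                              ~~~^^^^^^
  File "h.py", line 6, in und
    def und(n,uv): return cv2.undistortPoints(np.float64(uv).reshape(-1,1,2),P[n]["K"],P[n]["d"]).reshape(-1,2)
                                              ~~~~~~~~~~~~~~~~~~~~~~^^^^^^^^
ValueError: cannot reshape array of size 1 into shape (1,2)
```

Run:
```python
from h import *
np.set_printoptions(precision=1,suppress=True)
T=cv2.imread("pics/top0.png"); S=cv2.imread("pics/scene0.png")
def hsv(i): return cv2.split(cv2.cvtColor(i,cv2.COLOR_BGR2HSV))
(th,ts,tv),(sh,ss,sv)=hsv(T),hsv(S)
print("mat tri",tri([[185,169],[165,207],[129,204],[152,167]],[[346,238],[341,169],[376,166],[384,233]]))
for n,v,near in(("top",tv,(160,199)),("scene",sv,(352,205))):
    x,y=near; print(n,v[y,x-28:x+28:2], v[y-30:y+30:2,x])
    for thr in(125,135,145):
        c=blob(v>thr,near); print(thr,cv2.boundingRect(c)); q=quad(c)
        if q is not None and len(q)==4: w=onz(n,q,20); print("tray",n,q.tolist(),"\n",w[:,:2].tolist(),w.mean(0))
c=blob(tv<45,(240,150)); print("torch top bbox",cv2.boundingRect(c))
for y in range(136,164,2):
    x=c[:,0][abs(c[:,0,1]-y)<1][:,0]; print(y,x.min() if len(x) else 0,x.max() if len(x) else 0,end="; ")
c=blob(sv<45,(266,205)); print("\ntorch scene bbox",cv2.boundingRect(c))
a=[[250,128.4],[265,128],[265,142],[250,143]]; b=[[180+340/6,160+380/6],[180+445/6,160+385/6],[180+440/6,160+432/6],[180+325/6,160+428/6]]
print("padlock corners z35 top",onz("top",a,35)[:,:2],"\nscene",onz("scene",b,35)[:,:2])
print("shackle tip top",onz("top",[[200+283/5,95+120/5]],28))
print("tin",onz("top",[[265.6,178.6]],33),"blue",onz("top",[[203,225]],100), "handle tip",onz("top",[[284.3,165]],70))
t=cv2.resize(T[112:150,242:272],None,fx=12,fy=12,interpolation=cv2.INTER_CUBIC); s=cv2.resize(S[190:228,320:385],None,fx=6,fy=6,interpolation=cv2.INTER_CUBIC); t2=cv2.resize(T[168:230,132:188],None,fx=7,fy=7,interpolation=cv2.INTER_CUBIC)
o=np.zeros((600,800,3),np.uint8); o[:434,:392]=t2; o[:456,400:760]=t; cv2.imwrite("pics/tp.png",o)
s2=cv2.resize(S[218:242,228:262],None,fx=12,fy=12,interpolation=cv2.INTER_CUBIC)
o=np.zeros((600,800,3),np.uint8); o[:228,:390]=s; o[:288,392:800]=s2; cv2.imwrite("pics/sp.png",o[:300])
```

```text
mat tri [[ 337.7 -247.6    7. ]
 [ 546.3 -245.5   -0.1]
 [ 553.9 -353.8    3.2]
 [ 350.2 -360.    11.8]]
top [128 127 128 133 142 108 109 125 155 159 157 160 159 157 159 161 159 159
 160 160 158 162 148  91  87 101 127 128] [128 128 128 124 132 137 149 152 156 160 159 158 160 159 158 159 161 157
 159 161 160 159 160 159 156 144 131 121 119 122]
125 (1, 70, 438, 314)
135 (139, 177, 38, 45)
tray top [[175.0, 177.0], [176.0, 219.0], [139.0, 221.0], [140.0, 178.0]] 
 [[526.0420035185289, 252.60839734760538], [401.22706433062154, 248.3168465881807], [397.2180074555481, 355.842710987931], [524.6464890903, 356.0063536390273]] [462.3 303.2  20. ]
145 (146, 179, 31, 41)
tray top [[175.0, 179.0], [175.0, 218.0], [147.0, 217.0], [148.0, 183.0]] 
 [[520.0106464364476, 252.54218221704406], [404.2014549410867, 251.2628041206658], [408.5085720169843, 332.8549418929066], [509.2369142884253, 332.0708228716074]] [460.5 292.2  20. ]
scene [135 141  90  85  84 131 192 190 185 188 184 183 189 188 189 184 186 184
 187 185 154 107 100 153 156 140 135 138] [138 144 140 139 141 147 139 149 109  99 129 184 18
[... 210 characters left out ...]
0]] 
 [[393.07912002776015, 360.0010293835726], [519.2819399397487, 361.3026576832285], [522.4794495481442, 251.49175311686315], [381.96770794190843, 255.48648083549563]] [454.2 307.1  20. ]
torch top bbox (235, 142, 12, 18)
136 0 0; 138 0 0; 140 0 0; 142 238 242; 144 237 243; 146 236 243; 148 237 244; 150 236 245; 152 235 245; 154 236 245; 156 236 245; 158 238 243; 160 0 0; 162 0 0; 
torch scene bbox (259, 186, 14, 43)
padlock corners z35 top [[667.8  27.7]
 [668.4 -17.2]
 [625.2 -16.3]
 [622.7  28.5]] 
scene [[629.2 -11.5]
 [625.3  34.8]
 [657.   37.3]
 [662.2 -11.9]]
shackle tip top [[699.    7.2  28. ]]
tin [[514.6 -15.6  33. ]] blue [[376.1 161.9 100. ]] handle tip [[546.9 -68.7  70. ]]
```

View pics/tp.png

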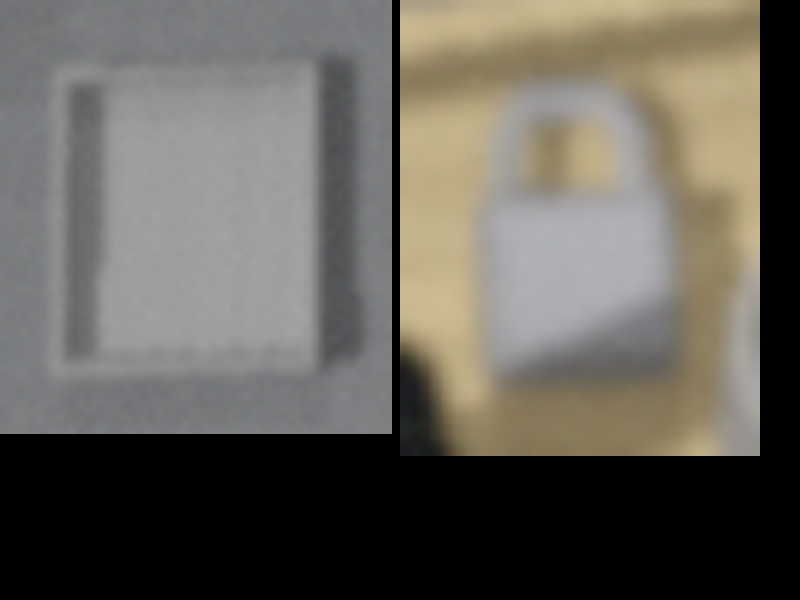

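View pics/sp.png

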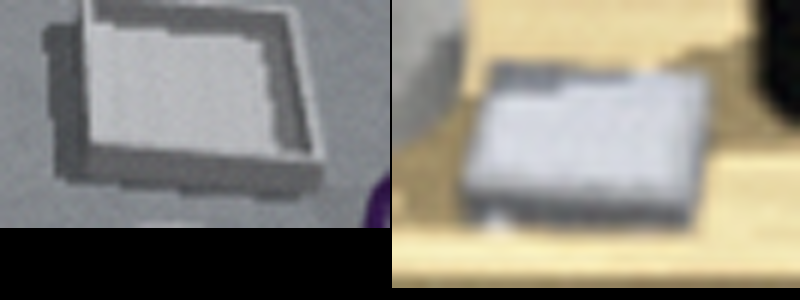

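Both views agree: mug rim z is 109 and torch top z is 130, where 110 and 130 were expected, and they stand 117 mm apart. The mat is at about (447,-302) and the tray at about (462,304). The second crops show the padlock unrotated at about (645,8). The tray rim spans roughly (140,177) to (177,221) in the top image. I'll start with the torch.

```bash
cat >> h.py <<'E'
UP=270
def rot(yaw): return [np.pi,0,yaw]
def st(msg):
    o=r.observe(); print(msg,"t%.1f"%o["t"],np.round(o["tool_pos"],1),"gap %.1f grip %.1f"%(o["finger_gap"],o["grip_force"]),"F",np.round(o["wrist_force"],1),flush=True)
def pick(x,y,z,yaw,op=88):
    r.goto([x,y,UP],rot(yaw)); r.command_gripper(op)
    r.servo_line([x,y,z+25],v=200); print("contact",r.servo_line([x,y,z],v=60,contact_N=12))
    r.command_gripper(0); st("gripped"); r.servo_line([x,y,UP],v=150); st("lifted")
def place(x,y,z,yaw,op,down=3):
    r.servo_line([x,y,UP],rot(yaw),v=200); r.servo_line([x,y,z+15],v=150); r.pause(.2)
    print("contact",r.servo_line([x,y,z-down],v=15,contact_N=4)); st("down")
    r.command_gripper(op); r.pause(.2); st("open"); r.servo_line([x,y,z+80],v=120); r.servo_line([x,y,UP],v=250)
E
python3 - <<'E'
from h import *
for p,y in(([594,59,76],0),([512,-300,72],0),([608,-56,65],.17),([407,-302,61],0),([645,8,13],0),([462,304,10],1.57),([462,304,10],-1.57)): print(p,y,r.inverse_kinematics(p,rot(y)))
pick(593.6,59.4,76,0,60)
place(512,-300,72,0,60)
E
```

```text
[594, 59, 76] 0 [-9.91348239e-02  6.17719017e-01  1.39038171e+00 -4.44089210e-16
  1.13349193e+00  1.47166150e+00]
[512, -300, 72] 0 [-7.29338182e-01  6.17726320e-01  1.40505125e+00 -4.44089210e-16
  1.11881508e+00  8.41458144e-01]
[608, -56, 65] 0.17 [-2.85496207e-01  6.50830722e-01  1.35895497e+00 -4.44089210e-16
  1.13180696e+00  1.11530012e+00]
[407, -302, 61] 0 [-8.72343658e-01  5.16596881e-01  1.66705556e+00 -4.44089210e-16
  9.57940213e-01  6.98452668e-01]
[645, 8, 13] 0 [-1.70776768e-01  7.64719511e-01  1.29076186e+00 -4.44089210e-16
  1.08611128e+00  1.40001956e+00]
[462, 304, 10] 1.57 [ 3.67893200e-01  6.53406547e-01  1.57758728e+00 -4.44089210e-16
  9.10598828e-01  3.68689527e-01]
[462, 304, 10] -1.57 [ 3.67893200e-01  6.53406547e-01  1.57758728e+00 -4.44089210e-16
  9.10598828e-01 -2.77449578e+00]
contact False
gripped t5.4 [593.6  59.4  76.1] gap 31.0 grip 29.9 F [ 1.1 -1.1  1.3]
lifted t6.8 [593.3  59.4 269.1] gap 31.2 grip 29.9 F [-0.5  0.1 -1.9]
contact True
down t11.3 [ 512. -300.   72.] gap 31.3 grip 29.9 F [-0.2 -0.9  3.9]
open t12.1 [ 511.5 -299.6   71.1] gap 60.1 grip 0.0 F [-0.9  0.6  0.2]
```

Run:
```python
from h import *
pick(608.4,-56.4,65,.17,88)
place(407,-302,61,0.03,86)
r.goto([420,0,330],rot(0))
for n in("scene","top"): cv2.imwrite(f"pics/{n}1.png",r.grab_frame(n))
T=cv2.imread("pics/top1.png"); S=cv2.imread("pics/scene1.png")
f=lambda i,k:cv2.resize(i,None,fx=k,fy=k,interpolation=cv2.INTER_CUBIC)
o=np.zeros((600,800,3),np.uint8); o[:480,:320]=f(T[150:246,330:394],5); o[:480,330:730]=f(T[105:153,242:282],10); cv2.imwrite("pics/t1.png",o)
o=np.zeros((600,800,3),np.uint8); o[:320,:400]=f(S[130:210,115:215],4); o[:300,402:800]=f(S[213:243,228:268],10)[:,:398]; cv2.imwrite("pics/s1.png",o[:330])
```

```text
contact False
gripped t17.3 [608.5 -56.5  65.2] gap 62.0 grip 29.9 F [-0.4 -0.8  1.5]
lifted t18.8 [608.1 -56.3 269.1] gap 62.1 grip 29.9 F [ 0.7 -0.6 -2.9]
contact True
down t23.1 [ 407.  -302.    61.2] gap 62.2 grip 29.9 F [-0.3  0.6  5.1]
open t23.8 [ 406.6 -301.6   60.6] gap 86.0 grip 0.0 F [-0.2  0.2 -0.7]
```

View pics/t1.png

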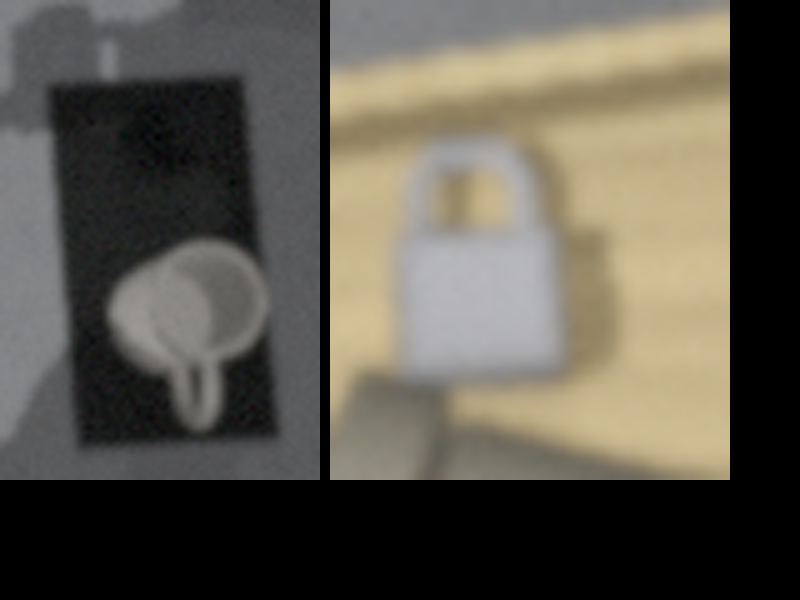

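View pics/s1.png

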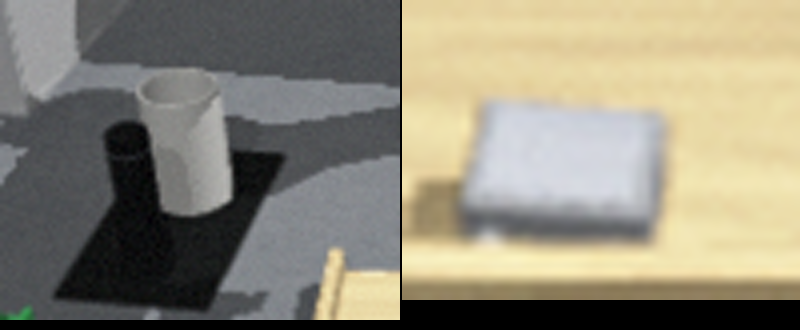

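Both stand upright on the mat. The mug's rim centre is at about (206,300) in the crop, and the torch is behind it. The padlock body is now fully visible, so I'll triangulate its top-face corners.

Run:
```python
from h import *
np.set_printoptions(precision=1,suppress=True)
t=np.array([[400,235],[562,232],[402,370],[562,368.]]); t=np.c_[242+(t[:,0]-329.5)/10-.5,105+(t[:,1]+.5)/10-.5]
s=np.array([[655,215],[465,210],[662,115],[485,102.]]); s=np.c_[228+(s[:,0]-401.5)/10-.5,213+(s[:,1]+.5)/10-.5]
X=tri(s,t); print(X,X.mean(0)); print(onz("top",t,35).mean(0),onz("scene",s,35).mean(0))
print("shackle tip",onz("top",[[242+(475-329.5)/10-.5,105+13.5-.5]],27))
d=X[0]-X[2]+X[1]-X[3]; e=X[0]-X[1]+X[2]-X[3]; print("yaw",np.degrees([np.arctan2(d[1],d[0]),np.arctan2(-e[0],e[1])]))
```

```text
[[667.9  34.9  37.3]
 [669.2 -14.   33.5]
 [626.8  32.8  36.4]
 [627.1 -14.9  34.9]] [647.8   9.7  35.5]
[648.1   8.   35. ] [647.   11.3  35. ]
shackle tip [[702.5   8.8  27. ]]
yaw [2.  0.9]
```

Run:
```python
from h import *
pick(648,9.5,13,.025,74)
place(462,292,8,1.57,60,2)
r.goto([420,0,330],rot(0))
for n in("scene","top"): cv2.imwrite(f"pics/{n}2.png",r.grab_frame(n))
T=cv2.imread("pics/top2.png"); S=cv2.imread("pics/scene2.png")
f=lambda i,k:cv2.resize(i,None,fx=k,fy=k,interpolation=cv2.INTER_CUBIC)
o=np.zeros((600,800,3),np.uint8); o[:400,:400]=f(T[165:231,130:196],400/66); o[:320,402:762]=f(S[175:227,318:378],6)[:320]if 0 else f(S[175:225,318:378],6)[:300].repeat(1,0)[:300] if 0 else cv2.resize(S[175:228,318:378],(360,320)); cv2.imwrite("pics/t2.png",o[:410])
```

```text
contact False
gripped t30.2 [648.1   9.4  13.2] gap 49.5 grip 30.0 F [-0.4 -0.5  0.8]
lifted t32.1 [647.8   9.5 269.2] gap 49.6 grip 30.0 F [ 0.2 -0.4 -3.8]
contact True
down t36.9 [462.  292.    8.2] gap 49.4 grip 30.0 F [-0.9 -0.1  5.5]
open t37.4 [461.2 291.7   7.3] gap 60.4 grip 0.0 F [-0.1  0.3 -0.2]
```

View pics/t2.png

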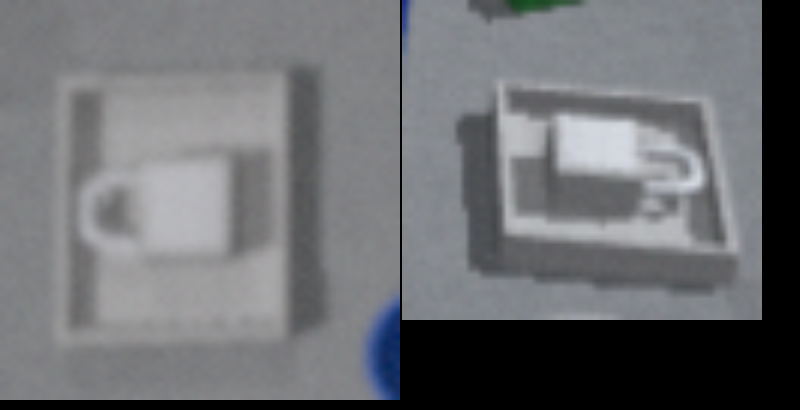

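View pics/scene2.png

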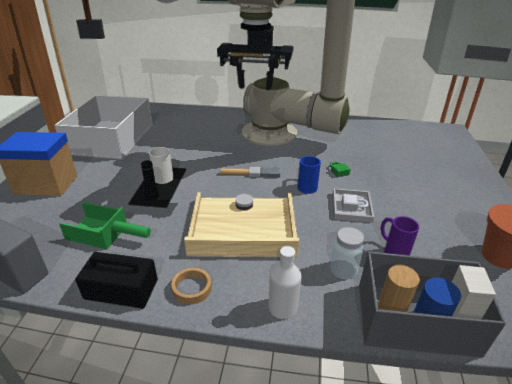

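The padlock lies flat in the tray, with its body at about (187,205) in the crop and the tray's centre at about (172,208). The mug and torch still stand on the mat. Now I'll put the mug and torch back, releasing each at the tool pose it was picked from.

Run:
```python
from h import *
pick(407,-302,61.5,.03,88)
place(608.4,-56.4,65,.17,86)
pick(512,-300,72,0,60)
place(593.6,59.4,76,0,60)
r.goto([300,-350,330],rot(0))
for n in("scene","top"): cv2.imwrite(f"pics/{n}3.png",r.grab_frame(n))
st("end")
f=lambda i,k:cv2.resize(i,None,fx=k,fy=k,interpolation=cv2.INTER_CUBIC)
o=np.zeros((600,800,3),np.uint8)
for i in(0,3):
    T=cv2.imread(f"pics/top{i}.png"); S=cv2.imread(f"pics/scene{i}.png"); x=i//3*400
    o[:330,x:x+396]=f(T[105:187,207:306],4)[:330].__getitem__(slice(0,328)) if 0 else cv2.resize(T[105:187,207:306],(396,330))
    o[335:600,x:x+396]=cv2.resize(S[178:244,188:287],(396,265))
cv2.imwrite("pics/cmp.png",o)
```

```text
contact False
gripped t44.3 [ 407.  -302.1   61.7] gap 62.0 grip 29.9 F [0.7 0.  2.4]
lifted t45.8 [ 406.8 -301.8  269.3] gap 62.2 grip 29.9 F [ 0.2 -0.6 -2.2]
contact True
down t50.1 [608.3 -56.4  65.7] gap 62.5 grip 29.9 F [-0.6 -0.3  4.6]
open t50.8 [607.7 -56.2  64.8] gap 86.0 grip 0.0 F [-0.5 -0.1 -0.8]
contact False
gripped t56.0 [ 512.1 -300.1   72.1] gap 31.1 grip 30.0 F [0.2 0.3 0.3]
lifted t57.4 [ 511.8 -299.8  269.1] gap 31.3 grip 30.0 F [-0.7 -0.6 -2.4]
contact True
down t61.9 [593.5  59.4  76.1] gap 31.4 grip 30.0 F [-0.6  0.1  4.7]
open t62.7 [592.9  59.4  75.2] gap 60.0 grip 0.0 F [-0.3 -0.2 -0.4]
end t66.0 [ 300.5 -349.6  329.9] gap 59.8 grip 0.0 F [ 0.6 -0.4 -0.1]
```

View pics/cmp.png

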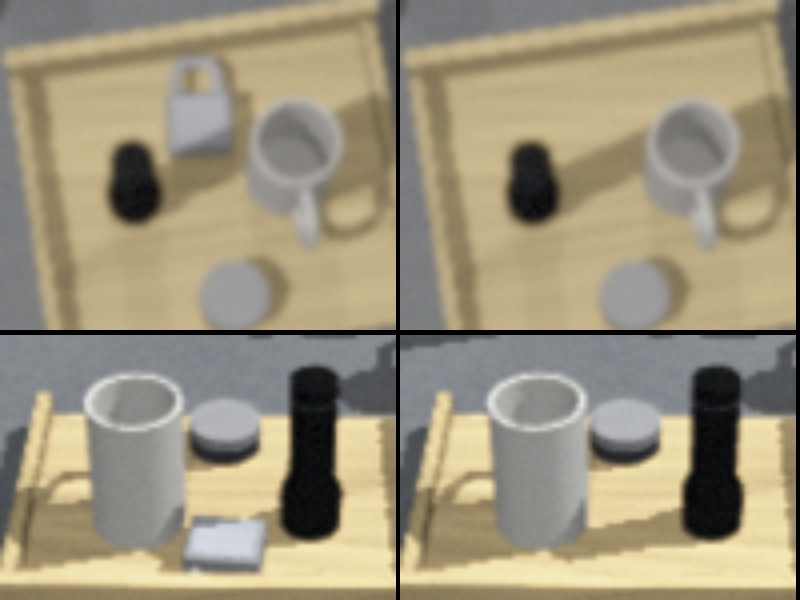

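Before (left) and after (right) match. The mug's rim centre is at about (295,143) against (693,143), which is 400 px of panel offset. The torch is at about (133,185) against (532,185). Both are back within about 2 mm, upright, and the tin hasn't moved.

```bash
python3 -c "
from rig import r
print(r.close_job())"
```

```text
the job is handed in; nothing more can be done
None
```

The job is handed in (no verdict was returned): the padlock lies flat in the steel tray, and the mug and torch stand upright in the rack, within about 2 mm of where they started by the before/after images.

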